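# Unlock a hand pump and hold its piston rod half drawn

## Task

Take the square-socket key off its stand, put it on the square screw head on top of the small pump block and turn it about a quarter turn anticlockwise (seen from above) so that the tab swings off the rod's flange; turn it with the key, not with the fingers, and then put the key back upright on its stand. Then grip the piston rod by its flat tang and draw it gently straight up, without jamming it in its bore or pulling it right out, until the groove round its shaft is level with the top face of the block, and keep holding it there: the program finishes while still holding the rod. Leave the timer, flange, carton and vial where they are.

Things in the scene. Friction and masses are not known exactly. Their poses are not given: they have to be found in the camera images.
- pump: Fixed aluminium block, 110 (x) x 64 (y) x 62 mm high, on a 126 x 80 x 6 mm steel foot plate, with a small brass port on its +x end. Origin: centre of its underside, on the desk; z up. In this frame the rod's bore is at x = -28, y = 0 mm (vertical, 17.5 mm wide, 55 mm deep) and the retainer screw's axis is at x = +27, y = 0 mm.
- bore_mouth (a point): Centre of the bore's mouth in the pump's top face (62 mm above the desk); z up.
- retainer (a joint): Angle in rad of the captive quarter-turn retainer screw on the pump's top; grows anticlockwise seen from above. At 0 its tab points along the pump's -x, over the rod's flange; it starts between 0 and 0.2. The tab is clear of the flange from 0.55 on; the stop is at 1.9. It stays where it is left and takes about 0.06 N m to turn.
- screw_head (a point): Top of the retainer's screw head, on its axis, 88.5 mm above the desk. The head is a 12 mm square, 9 mm high, with a ball-shaped top of 12 mm diameter for lead-in; it stands on a flat disc of 24 mm diameter (15 mm below this point), from which the tab (39 mm long from the axis, 14 wide, 4 thick) reaches out. x and y axes are square to the head's flats, x opposite to the tab, and turn with it; z up.
- rod: Loose steel piston rod, about 0.2 kg, standing in the pump's bore at the start. Origin: centre of the underside of its flange (44 mm diameter, 6 mm thick), which rests on the pump's top face. Shaft of 16 mm diameter reaches 50 mm down from the origin (-z). Above the flange a flat tang to grip, 22 mm (x) wide, 14 mm (y) thick, from 6 to 40 mm above the origin. It may stand turned about its axis.
- tang (a point): Middle of the grip area of the rod's tang, 29 mm above the rod's origin, on its axis; axes as the rod's.
- groove (a point): Centre of the 3 mm wide groove round the rod's shaft, on its axis, 30 mm below the underside of the flange (hidden in the bore at the start).
- key: Loose dark steel key, about 0.12 kg, 80 mm tall, standing upright on its stand at the start. Origin: centre of its lower end, the mouth of the socket: 14 mm square inside, 17 mm deep or more, 22 mm square outside, its sides along x and y. Above it a 14 mm round stem and, from 50 to 80 mm above the origin, a flat wing to grip, 40 mm (x) wide and 14 mm (y) thick. Pushed fully onto the screw head it stands on the disc, origin 73.5 mm above the desk.
- key_wing (a point): Middle of the key's wing, on its axis, 66 mm above the key's origin; axes as the key's.
- key_stand: Fixed aluminium disc, 60 mm diameter and 8 mm thick, with a round-topped peg of 9 mm diameter up to 21.5 mm above the desk; the key's socket stands over the peg on the disc. Origin: centre of the disc's underside, on the desk.
- lab_timer: Bystander: white lab timer, 68 x 62 x 18 mm; origin at the centre of its underside.
- steel_flange: Bystander: round steel flange with a hub, 70 mm diameter, 28 mm high; origin at the centre of its underside.
- carton_yellow: Bystander: small carton, 50 x 78 x 26 mm; origin at the centre of its underside.
- vial_0: Bystander: small vial with a white cap, 23 mm diameter, 51 mm high; origin at the centre of its underside.
Things that resemble listed ones, but are neither listed nor needed, are in the scene too. Several things have the shape of the rod; the one meant has the colours described above.

How it is judged:
By the outcome, as a careful person would: the job done as asked, in the order asked, and still so for the second after the job is handed in, while the arm keeps its last pose, push and grip.
It also fails if it takes over 59 s, if anything falls off the work surface, if the arm or the gripper's body presses on something with over 40 N, if the wrist force passes 120 N, or if a joint passes its speed limit or range.

## Robot

A 6-joint arm with a two-finger parallel gripper is mounted at the origin on a cart in front of the work surface, level with it; the furniture and walls round the work are solid. World frame = base frame: x ahead of the robot, y to its left, z up, the work surface at z = 0. Lengths are in mm, angles in rad, forces in N, time in s.
With the tool pointing down it reaches from about 350 to 975 mm from the base axis. Payload 7.1 kg.
Tool frame: the origin (TCP) lies midway between the tips of the shut fingers; the grasp point (between the pads) lies pinch_z behind it (pinch_z is the distance from the TCP to the grasp point, in mm); z points along the fingers, y is the line along which they close (so a half turn about z gives the same grasp; the last joint's range is limited). The gripper opens to 88 mm and grips with 3 to 60 N. Pads are 20 mm wide; open, the fingers measure 115 mm over their backs; the gripper's body (75 mm by 178 mm) begins 61 mm behind the grasp point.
Start: joints at [1.306, 0.423, 1.63, -0, 1.089, -0.019], TCP at [152.051, 606.205, 198.775] pointing down, gripper open.
Joint ranges: [-3, 3], [-0.9, 2.11], [0.09, 2.58], [-1.31, 4.45], [0.11, 2.69], [-2.54, 2.54]. Speed limits (rad/s): [2.39, 2.39, 3.01, 3.14, 3.14, 3.14].

## Interface

Orientations are given as a rotation vector (axis times angle).
In Python, from workcell import get_obs, get_image, close_job, pinch_z gives the robot as it stands.
- The arm moves only by the tool jog_arm, never from a script. Its argument "commands" is a list of rows, each a list of 3 entries, a list of its own where there are three numbers: the gripper command: -1 is shut, 1 is fully open, values between are in proportion, then the shift along the tool's x, y, z as a fraction of full scale, then the turn, a rotation vector about the tool's x, y, z as a fraction of full scale. In form: [[gripper, [tx, ty, tz], [rx, ry, rz]], ...]. A call has 1 to 10 rows; each row shifts and turns the commanded pose from where the row before left it, along the tool's axes as they then stand; what a row does not reach is not made up. Full scale, the value 1, is 0.1 m for a shift and 45 degrees for a turn. A row lasts 1/10 s, in which the tool goes at most 50 mm and 8.59 degrees, less where a joint would pass 70% of its speed; a pose out of reach is approached as far as the arm can. A call with a number of a shift or a turn outside -1 to 1 is refused whole. A call with a gripper value outside its range is refused whole. The fingers move at their own pace and stop on an object; the grip force is fixed at half the most. Time passes only in rows, so rows that do not move let the fingers close. It gives the time, the measured TCP pose, the force, the opening and the grip force at its end, in the units of the state.
- get_obs(): the state, without advancing time (a new reading comes with each control period).
- get_image(name): name is "scene" or "side" or "wrist"; returns a dict with "image" (400x640x3 uint8, blue, green, red), "z_map" (400x640 float32, mm along the optical axis (not along the pixel's ray), 0 where there is no reading), "intrinsics" (3x3 intrinsics, pixels), "eye" and "orientation" of the camera in the world; the wrist camera has in their place "mount" (4x4, takes a point from camera to tool coordinates, whose origin is the TCP and whose axes are the flange's). Camera axes: x right, y down, z forward; pixel columns grow to the right and rows downward; lengths in mm; the calibration is good to about 2 mm. The wrist camera is an equidistant fisheye: a pixel r from the principal point sees the ray r / f radians off the axis. A picture is of the moment at which its call begins: read the wrist's pose just before it.
- close_job(): hands the job in; it is judged then, once.
The state is a dict: "t": time; "qpos": joint angles; "qvel": joint speeds; "joint_torque": joint torques, N m; "ee_pos": TCP position; "orientation": TCP orientation; "ft_force": force on the tool from outside, world axes, zero at the start; "moment": the same for the moment, N m; "width": finger opening in mm; "grasp_force": force on a finger pad.
Only numpy, scipy, OpenCV 4.12 (cv2) and the standard library are available. Lean on these libraries where they do the work, as an engineer would, in place of code of your own. Each camera call takes 0.05 s, during which the arm holds its last target. There are 200 camera calls.

## Working session

There is one attempt and no reset: what is moved stays moved. The work goes in short steps, Python scripts to look and compute and a tool call to move; the robot and the scene stay as the last step left them, time stands still between calls to the robot, and variables do not carry over. Pictures are saved under pics/ and viewed, at most 10 in all, crops included, and the job is handed in when it is done.

Besides the shell and the picture viewer there is one more tool, called after ">>>" as name(argument=value, ...), one argument or row to a line, values as JSON. jog_arm: Moves the arm, as the interface text tells. Its arguments: {"type":"object","properties":{"commands":{"type":"array","items":{"type":"array"}}},"required":["commands"]}

```bash
ls; mkdir -p pics; python3 - <<'E'
from workcell import *
import cv2,numpy as np,pickle
o=get_obs();print({k:np.round(v,3) for k,v in o.items()},pinch_z)
d={}
for n in ["scene","side","wrist"]:
    g=get_image(n);d[n]=g;cv2.imwrite(f"pics/{n}0.png",g["image"])
    print(n,[(k,np.round(g[k],3).tolist()) for k in g if k not in("image","z_map")])
pickle.dump(d,open("d0.pkl","wb"))
E
```

```text
pics
{'t': np.float64(0.0), 'qpos': array([ 1.306,  0.424,  1.631, -0.   ,  1.089, -0.019]), 'qvel': array([ 0.   , -0.001, -0.001, -0.001,  0.   , -0.001]), 'joint_torque': array([-3.0000e-03, -5.4461e+01, -2.7366e+01,  6.4000e-02,  2.3000e-02,
       -0.0000e+00]), 'ee_pos': array([151.895, 605.641, 198.007]), 'orientation': array([-3.850e-01, -3.118e+00,  2.000e-03]), 'ft_force': array([0.621, 0.249, 0.143]), 'moment': array([ 0.01 ,  0.021, -0.033]), 'grasp_force': np.float64(0.0), 'width': np.float64(87.878)} 18.700000000000003
scene [('intrinsics', [[463.541, 0.0, 324.388], [0.0, 463.541, 199.625], [0.0, 0.0, 1.0]]), ('eye', [66.721, 758.806, 1069.911]), ('orientation', [-1.003, 2.564, -0.921])]
side [('intrinsics', [[491.522, 0.0, 320.848], [0.0, 491.522, 202.502], [0.0, 0.0, 1.0]]), ('eye', [-207.335, 1301.091, 633.748]), ('orientation', [-0.695, 2.241, -1.535])]
wrist [('intrinsics', [[309.707, 0.0, 317.219], [0.0, 309.707, 198.911], [0.0, 0.0, 1.0]]), ('mount', [[-0.0, -0.961, -0.278, 76.288], [1.0, -0.0, -0.0, 0.178], [0.0, -0.278, 0.961, -186.531], [0.0, 0.0, 0.0, 1.0]])]
```

View pics/scene0.png

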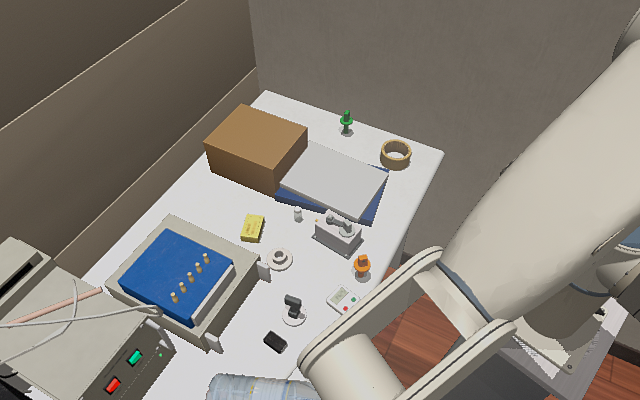

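View pics/side0.png

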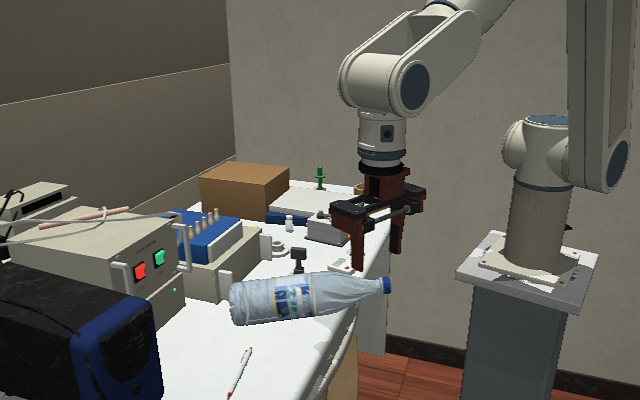

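View pics/wrist0.png

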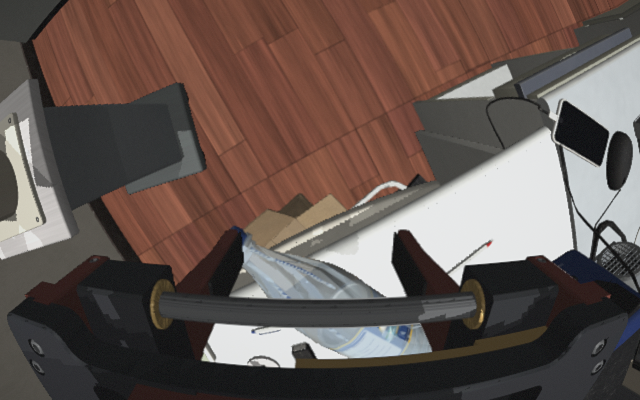

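Scene view shows the key on its stand near (293,308), the pump near (338,232), the rod with its tang at about (333,218), timer (342,300), flange (280,258), vial (298,214), carton (252,228). The side view shows the gripper above the near edge and a bottle, and the wrist view shows mainly the floor, so I measure from the scene depth.

```bash
cat >h.py <<'E'
import numpy as np,cv2
from scipy.spatial.transform import Rotation as R
def cloud(g):
    K=g["intrinsics"];z=g["z_map"];v,u=np.mgrid[:400,:640]
    P=np.dstack([(u-K[0,2])/K[0,0]*z,(v-K[1,2])/K[1,1]*z,z])
    return P@R.from_rotvec(g["orientation"]).as_matrix().T+g["eye"]
def pix(g,p):
    c=(np.asarray(p,float)-g["eye"])@R.from_rotvec(g["orientation"]).as_matrix()
    return c[...,:2]/c[...,2:]*g["intrinsics"][0,0]+g["intrinsics"][:2,2]
E
python3 - <<'E'
import pickle;from h import *
d=pickle.load(open("d0.pkl","rb"));np.set_printoptions(precision=1,suppress=True)
g=d["scene"];W=cloud(g)
print("desk",W[345,240],W[270,310])
def reg(n,u0,u1,v0,v1,z0,z1):
    p=W[v0:v1,u0:u1].reshape(-1,3);p=p[(p[:,2]>z0)&(p[:,2]<z1)]
    if len(p)<4:print(n,len(p));return
    r=cv2.minAreaRect(p[:,:2].astype(np.float32));print(n,len(p),"mean",p.mean(0),"rect",np.array(r[0]),np.array(r[1]),r[2])
for a,b in[(5,12),(12,40),(50,58),(58,75),(75,84),(84,100)]:reg(f"key{a}",270,315,285,335,a,b)
for a,b in[(3,10),(57,67),(67,72),(72,79),(79,100),(88,110)]:reg(f"pump{a}",308,370,200,262,a,b)
reg("timer",325,360,285,315,10,25);reg("orange",350,375,250,280,30,120);reg("vial",290,305,203,223,30,60);reg("flange",265,295,243,272,15,35)
a=cv2.resize(g["image"][200:260,305:369],None,fx=8,fy=8,interpolation=cv2.INTER_CUBIC)
b=cv2.resize(g["image"][282:332,265:321],None,fx=5,fy=5,interpolation=cv2.INTER_CUBIC)
c=np.zeros((480,792,3),np.uint8);c[:,:512]=a;c[:250,512:]=b
cv2.imwrite("pics/crop.png",c)
E
```

```text
desk [499.4 571.3  -1.6] [517.8 311.5   1.4]
key5 251 mean [454.2 436.3   7.6] rect [468.5 432.4] [84.  94.4] 53.1739501953125
key12 100 mean [455.6 448.6  24.7] rect [456.9 462.9] [36.9 88.1] 13.276684761047363
key50 7 mean [456.6 435.8  53.6] rect [455.9 435.9] [7.2 2.7] 24.16184425354004
key58 50 mean [453.5 434.5  67.5] rect [454.1 435.1] [38.1 11.4] 38.908203125
key75 37 mean [457.6 434.8  80.5] rect [458.7 430.3] [39.4 16.2] 22.222312927246094
key84 83 mean [457.9 431.   86.7] rect [458.5 430.9] [38.3 13.4] 19.702913284301758
pump3 287 mean [526.  192.1   5.8] rect [539.4 173.4] [175.  179.3] 42.382965087890625
pump57 550 mean [532.4 191.9  61.3] rect [532.2 187.1] [111.8  67.5] 7.44261360168457
pump67 98 mean [516.4 188.3  69.4] rect [488.1 193.9] [ 51.9 159.7] 74.85406494140625
pump72 67 mean [520.8 193.7  74.9] rect [483.2 201.5] [ 37.8 172.3] 74.11573028564453
pump79 133 mean [468.1 207.6  88.4] rect [482.2 200.9] [ 36.3 172. ] 71.70361328125
pump88 89 mean [478.3 199.1  95. ] rect [479.5 201.4] [ 34.8 161.7] 70.8583755493164
timer 561 mean [395.4 322.2  15.1] rect [394.3 321.7] [67.4 64.3] 3.546998977661133
orange 235 mean [408.2 235.2  65.4] rect [409.1 232.6] [41.1 37.6] 40.186763763427734
vial 66 mean [658.8 214.7  42.5] rect [659.5 214.3] [20.5 21.6] 28.383119583129883
flange 140 mean [600.8 344.1  25.5] rect [601.4 345. ] [38.6 39.6] 80.7944564819336
```

View pics/crop.png

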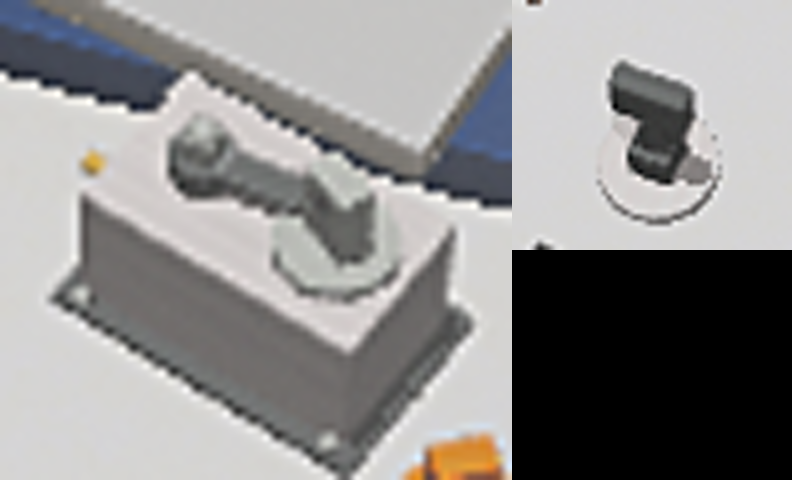

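The crop shows the brass port at the pump's far left end (≈316,220), so pump +x is close to world +x. The tab lies over the flange and the tang stands near (347,225). The key's wing is upright on its stand at about (295,300). Heights agree (block 61, key top 87). Now I move the wrist camera over the work.

>>> jog_arm(
  commands=[
    [1,[0,0,-0.12],[0,0,-0.187]],
    [1,[0,0,-0.12],[0,0,-0.187]],
    [1,[0,0,-0.12],[0,0,-0.187]],
    [1,[0,0,-0.12],[0,0,-0.187]],
    [1,[-0.3,-0.39,0],[0,0,0]],
    [1,[-0.3,-0.39,0],[0,0,0]],
    [1,[-0.3,-0.39,0],[0,0,0]],
    [1,[-0.3,-0.39,0],[0,0,0]],
    [1,[-0.3,-0.39,0],[0,0,0]],
    [1,[-0.3,-0.39,0],[0,0,0]],
  ],
)

```text
t: 1.15
ee_pos: [401.4, 444.7, 246.7]
orientation: [0.534, -3.096, 0.0]
ft_force: [-0.4, 0.0, -0.3]
width: 87.7
grasp_force: 0.0
```

>>> jog_arm(
  commands=[
    [1,[-0.3,-0.39,0],[0,0,0]],
    [1,[-0.3,-0.39,0],[0,0,0]],
    [1,[-0.3,-0.39,0],[0,0,0]],
    [1,[-0.3,-0.39,0],[0,0,0]],
    [1,[0,0,0],[0,0,0]],
    [1,[0,0,0],[0,0,0]],
  ],
)

```text
t: 1.75
ee_pos: [565.7, 338.3, 246.1]
orientation: [0.53, -3.095, 0.0]
ft_force: [-1.0, 0.0, 0.0]
width: 87.9
grasp_force: 0.0
```

```bash
cat >>h.py <<'E'
def wcloud(g,o):
    """world points per pixel and rays of the wrist fisheye"""
    K=g["intrinsics"];v,u=np.mgrid[:400,:640]
    x=(u-K[0,2])/K[0,0];y=(v-K[1,2])/K[1,1];r=np.hypot(x,y)+1e-9
    D=np.dstack([np.tan(r)*x/r,np.tan(r)*y/r,np.ones_like(r)])
    T=tool(o)@g["mount"];return (D*g["z_map"][...,None])@T[:3,:3].T+T[:3,3],D@T[:3,:3].T,T[:3,3]
def tool(o):
    T=np.eye(4);T[:3,:3]=R.from_rotvec(o["orientation"]).as_matrix();T[:3,3]=o["ee_pos"];return T
E
python3 - <<'E'
from workcell import *
import cv2,pickle
from h import *
np.set_printoptions(precision=2,suppress=True)
o=get_obs();g=get_image("wrist");s=get_image("scene");pickle.dump((o,g,s),open("d1.pkl","wb"))
print(tool(o),o["t"]);cv2.imwrite("pics/w1.png",g["image"])
E
```

```text
[[ -0.94  -0.33  -0.   565.7 ]
 [ -0.33   0.94  -0.   338.3 ]
 [  0.     0.    -1.   246.06]
 [  0.     0.     0.     1.  ]] 1.75
```

View pics/w1.png

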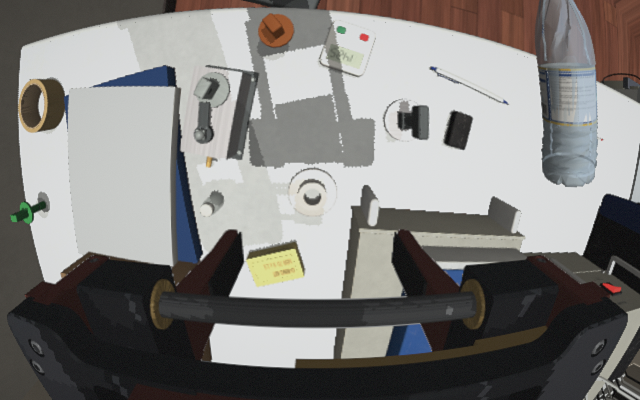

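The wrist view shows the pump (215,115), with tang at about (207,88) and screw head at (203,133), and the key with its stand at (408,120). The orange and green rod lookalikes are at (275,30) and (28,212). Measure with depth and rays.

```bash
python3 - <<'E'
import pickle;from h import *
np.set_printoptions(precision=1,suppress=True)
o,g,s=pickle.load(open("d1.pkl","rb"));W,D,c=wcloud(g,o);S=cloud(s)
def reg(n,W,u0,u1,v0,v1,z0,z1):
    p=W[v0:v1,u0:u1].reshape(-1,3);p=p[(p[:,2]>z0)&(p[:,2]<z1)]
    if len(p)<4:print(n,len(p));return
    lab=p[:,:2].astype(np.float32);r=cv2.minAreaRect(lab);print(n,len(p),"mean",p.mean(0),"rect",np.array(r[0]),np.array(r[1]),r[2])
print("desk",W[190,250],W[80,450])
reg("keytop",W,395,440,95,145,83,93);reg("stand",W,380,440,90,150,5,12)
reg("pumptop",W,180,262,60,170,59,64.5)
reg("tang",W,185,235,60,115,98,108);reg("flange",W,185,235,60,115,66.5,69.5)
reg("head",W,185,235,115,150,83,92);reg("head",W,185,235,115,150,78,92);reg("tab/disc",W,185,235,95,150,71,77)
# scene
reg("S keytop",S,270,315,285,335,83,93);reg("S tang",S,340,356,212,235,96,110);reg("S head",S,320,338,208,225,80,95);reg("S ptop",S,308,370,200,262,59,65)
a=cv2.resize(g["image"][60:172,178:262],None,fx=5,fy=5,interpolation=cv2.INTER_CUBIC)
b=cv2.resize(g["image"][90:150,375:435],None,fx=6,fy=6,interpolation=cv2.INTER_CUBIC)
q=np.zeros((560,780,3),np.uint8);q[:,:420]=a;q[:360,420:]=b;cv2.imwrite("pics/crop2.png",q)
E
```

```text
desk [631.  257.4   1.7] [378.6 475.2   5.2]
keytop 403 mean [461.1 429.6  87.9] rect [460.9 430.4] [40. 15.] 20.285680770874023
stand 772 mean [463.9 421.8   8.5] rect [463.2 424.2] [59.3 45.4] 15.751092910766602
pumptop 2733 mean [538.6 189.8  62.5] rect [533.8 186. ] [111.  66.] 6.643385410308838
tang 239 mean [505.9 183.9 102.1] rect [506.  183.4] [14.4 22.7] 77.19174194335938
flange 429 mean [503.7 188.9  68.4] rect [505.5 183.1] [42.  42.1] 15.679466247558594
head 86 mean [560.4 190.5  86.6] rect [561.1 189.7] [11.9 12. ] 15.351557731628418
head 113 mean [560.  191.2  85.3] rect [560.2 189.8] [13.  12.6] 10.904691696166992
tab/disc 417 mean [544.4 186.6  74. ] rect [543.4 184.3] [58.8 23.9] 13.991304397583008
S keytop 92 mean [458.3 431.3  86.7] rect [458.7 430.9] [38.8 13.8] 20.49982452392578
S tang 43 mean [503.3 183.8  99.9] rect [503.9 183.8] [13.5 23.4] 74.9232177734375
S head 18 mean [557.2 191.9  85. ] rect [556.6 190.9] [12.7 11.6] 79.76215362548828
S ptop 420 mean [534.1 190.9  61.5] rect [532.1 186. ] [112.2  65.4] 6.298951148986816
```

View pics/crop2.png

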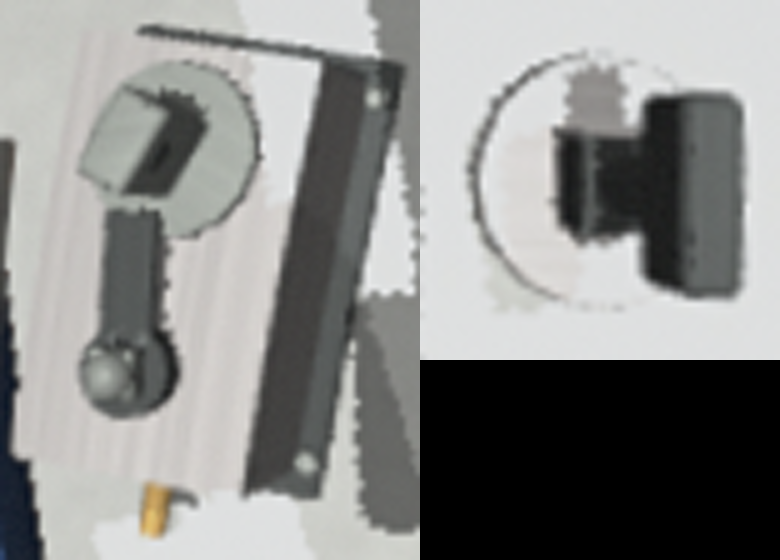

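The enlarged view shows the tab pointing over the flange, slightly turned from the block's axis, and the tang turned. Key wing, head and tang dimensions match the given ones (40x15, 12x12, 22.7x14.4 mm). I approach the key.

>>> jog_arm(
  commands=[
    [1,[0.228,0.407,0],[0,0,0]],
    [1,[0.228,0.407,0],[0,0,0]],
    [1,[0.228,0.407,0],[0,0,-0.018]],
    [1,[0,0,0.4],[0,0,0]],
    [1,[0,0,0.4],[0,0,0]],
    [1,[0,0,0.4],[0,0,0]],
    [1,[0,0,0.4],[0,0,0]],
    [1,[0,0,0.15],[0,0,0]],
    [1,[0,0,0.15],[0,0,0]],
    [1,[0,0,0],[0,0,0]],
  ],
)

```text
t: 2.85
ee_pos: [459.1, 431.5, 55.9]
orientation: [0.557, -3.09, 0.001]
ft_force: [-0.0, -0.9, 0.4]
width: 87.9
grasp_force: 0.0
```

```bash
python3 - <<'E'
import pickle;from h import *
from workcell import get_obs
np.set_printoptions(precision=2,suppress=True)
o,g,s=pickle.load(open("d1.pkl","rb"));W,D,c=wcloud(g,o)
p=W[95:150,185:235].reshape(-1,3);p=p[(p[:,2]>71)&(p[:,2]<77.5)]
q=p[(p[:,0]>528)&(p[:,0]<547)]
r=cv2.minAreaRect(q[:,:2].astype(np.float32));print("tab",len(q),q.mean(0),r)
for x in range(524,548,4):
    m=p[(p[:,0]>=x)&(p[:,0]<x+4)]; 
    if len(m):print(x,m[:,1].min(),m[:,1].max(),m[:,1].mean())
oo=get_obs();print(tool(oo),oo["qpos"],oo["width"])
E
```

```text
tab 176 [537.21 183.76  74.03] ((537.3377685546875, 183.17185974121094), (21.539091110229492, 15.359877586364746), 13.681615829467773)
524 174.56834309879991 188.54246770877978 181.70926541304723
528 173.17138191169843 188.85360639473083 181.71904255752457
532 174.9560477882241 189.66654764842903 182.58404066820123
536 176.25244630423452 190.94686024146029 183.7433758294853
540 179.46816683188666 191.7342043365173 185.65421848156618
544 178.73632934489822 193.24038803520455 186.2409363106694
[[ -0.94  -0.35  -0.   459.07]
 [ -0.35   0.94  -0.   431.47]
 [  0.    -0.    -1.    55.95]
 [  0.     0.     0.     1.  ]] [ 0.74  0.61  1.7   0.    0.83 -1.19] 87.90247070360694
```

>>> jog_arm(
  commands=[
    [0.0,[0.005,0,0],[0,0,0]],
    [-0.3,[0,0,0],[0,0,0]],
    [-0.5,[0,0,0],[0,0,0]],
    [-1,[0,0,0],[0,0,0]],
    [-1,[0,0,0],[0,0,0]],
    [-1,[0,0,0],[0,0,0]],
  ],
)

```text
t: 3.45
ee_pos: [459.7, 431.3, 57.0]
orientation: [-0.556, 3.092, 0.0]
ft_force: [-0.4, -0.0, -0.0]
width: 43.4
grasp_force: 0.0
```

>>> jog_arm(
  commands=[
    [-1,[0,0,0],[0,0,0]],
    [-1,[0,0,0],[0,0,0]],
    [-1,[0,0,0],[0,0,0]],
    [-1,[0,0,0],[0,0,0]],
    [-1,[0,0,0],[0,0,0]],
    [-1,[0,0,0],[0,0,0]],
  ],
)

```text
t: 4.05
ee_pos: [459.5, 431.2, 56.7]
orientation: [0.556, -3.092, 0.0]
ft_force: [-0.3, -0.4, -0.9]
width: 13.5
grasp_force: 30.0
```

>>> jog_arm(
  commands=[
    [-1,[0,0,-0.15],[0,0,0]],
    [-1,[0,0,-0.35],[0,0,0]],
    [-1,[0,0,-0.35],[0,0,0]],
    [-1,[0,0,-0.35],[0,0,0]],
    [-1,[0,0,0],[0,0,0.178]],
    [-1,[0,0,0],[0,0,0.178]],
    [-1,[0,0,0],[0,0,0.178]],
    [-1,[0,0,0],[0,0,0.178]],
    [-1,[0,0,0],[0,0,0.178]],
    [-1,[0,0,0],[0,0,0.178]],
  ],
)

```text
t: 5.05
ee_pos: [459.6, 431.2, 177.9]
orientation: [0.76, 3.048, 0.001]
ft_force: [0.5, 0.8, -0.5]
width: 13.7
grasp_force: 30.0
```

>>> jog_arm(
  commands=[
    [-1,[0,0,0],[0,0,0.178]],
    [-1,[0,0,0],[0,0,0.178]],
    [-1,[0,0,0],[0,0,0.178]],
    [-1,[0,0,0],[0,0,0.178]],
    [-1,[0,0,0],[0,0,0.178]],
    [-1,[0,0,0],[0,0,0.178]],
    [-1,[-0.43,0.066,0],[0,0,0]],
    [-1,[-0.43,0.066,0],[0,0,0]],
    [-1,[-0.43,0.066,0],[0,0,0]],
    [-1,[-0.43,0.066,0],[0,0,0]],
  ],
)

```text
t: 6.05
ee_pos: [528.0, 269.7, 177.9]
orientation: [1.927, 2.48, 0.001]
ft_force: [-0.0, 0.1, -0.5]
width: 13.9
grasp_force: 30.0
```

>>> jog_arm(
  commands=[
    [-1,[-0.43,0.066,0],[0,0,0]],
    [-1,[-0.43,0.066,0],[0,0,0]],
    [-1,[0,0,0],[0,0,0]],
    [-1,[0,0,0],[0,0,0]],
    [-1,[0,0,0],[0,0,0]],
  ],
)

```text
t: 6.55
ee_pos: [561.3, 191.7, 177.3]
orientation: [-1.928, -2.48, -0.001]
ft_force: [0.4, -0.5, -0.9]
width: 13.6
grasp_force: 30.0
```

```bash
python3 - <<'E'
from workcell import *
import cv2,pickle
from h import *
np.set_printoptions(precision=2,suppress=True)
o=get_obs();g=get_image("wrist");s=get_image("scene");e=get_image("side");pickle.dump((o,g,s,e),open("d2.pkl","wb"))
T=tool(o);print(T,o["ft_force"],o["qpos"])
c=lambda im,u0,u1,v0,v1,f:cv2.resize(im[v0:v1,u0:u1],None,fx=f,fy=f,interpolation=cv2.INTER_CUBIC)
ax=lambda z:np.array([T[0,3],T[1,3],z])
us,ue=pix(s,ax(115)).astype(int),pix(e,ax(115)).astype(int);print(us,ue)
a=c(s["image"],us[0]-40,us[0]+40,us[1]-40,us[1]+60,5);b=c(e["image"],ue[0]-40,ue[0]+40,ue[1]-40,ue[1]+60,5)
cv2.imwrite("pics/c3.png",np.hstack([a,b]))
E
```

```text
[[ -0.25   0.97   0.   561.28]
 [  0.97   0.25   0.   191.65]
 [  0.     0.    -1.   177.31]
 [  0.     0.     0.     1.  ]] [ 0.43 -0.51 -0.93] [0.31 0.4  1.72 0.   1.02 0.06]
[328 208] [319 201]
```

View pics/c3.png

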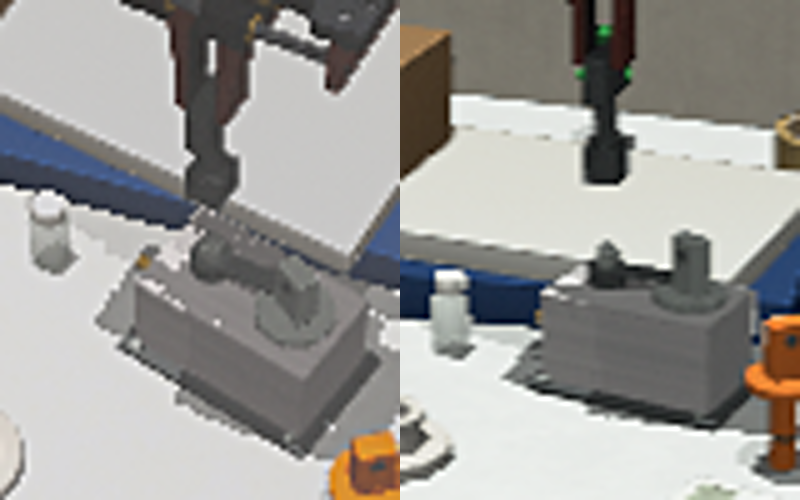

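Left (scene) and right (side) crops: the key hangs vertically in the fingers over the screw head. In the side crop the socket is at x≈605 and the head at ≈607, so nearly aligned. I quantify the remaining offset between socket and head in both views.

```bash
python3 - <<'E'
import pickle;from h import *
np.set_printoptions(precision=2,suppress=True)
o,g,s,e=pickle.load(open("d2.pkl","rb"));tcp=np.array(o["ee_pos"])
for n,q in (("scene",s),("side",e)):
    W=cloud(q);A=R.from_rotvec(q["orientation"]).as_matrix();right=A[:,0];
    def m(z0,z1,c,rad):
        k=(W[...,2]>z0)&(W[...,2]<z1)&(np.hypot(W[...,0]-c[0],W[...,1]-c[1])<rad)
        p=W[k];u=p@right;rows=np.nonzero(k)[0]
        # mid of left/right silhouette by row
        mids=[( (W[v][k[v]]@right).min()+(W[v][k[v]]@right).max())/2 for v in np.unique(rows) if k[v].sum()>2]
        return len(p),p.mean(0),np.median(mids),np.ptp(u)
    key=m(tcp[2]-47,tcp[2]-30,tcp,20);head=m(77,90,(560.5,189.5),12);tang=m(82,103,(505.5,183),18)
    print(n,right,"tcp.r",tcp@right-0*right[2])
    for a in(key,head,tang):print("  ",a, "lat minus z part",a[2]-right[2]*a[1][2])
    print("  tcp lat",tcp[:2]@right[:2],"head guess lat",np.array([560.5,189.5])@right[:2])
E
```

```text
scene [-0.74 -0.68  0.01] tcp.r -541.5536073406714
   (44, array([553.9 , 196.85, 139.09]), np.float64(-540.0126423519821), np.float64(25.986318232543)) lat minus z part -541.1314647798685
   (21, array([557.97, 191.08,  83.63]), np.float64(-539.5009889981391), np.float64(13.381817961545494)) lat minus z part -540.1736541114888
   (67, array([502.61, 185.26,  95.2 ]), np.float64(-494.71218083965186), np.float64(21.207589189542603)) lat minus z part -495.47791703432375
  tcp lat -542.9798060099442 head guess lat -540.9542094454154
side [-0.82 -0.57 -0.  ] tcp.r -571.2748189899705
   (56, array([557.96, 197.21, 138.92]), np.float64(-571.3055047599833), np.float64(26.355112892521447)) lat minus z part -571.1240568344491
   (17, array([560.36, 191.76,  83.2 ]), np.float64(-569.9440989749388), np.float64(11.894142224944744)) lat minus z part -569.8354308760166
   (59, array([504.42, 187.68,  93.31]), np.float64(-521.8787404173797), np.float64(20.482937054198658)) lat minus z part -521.7568631865552
  tcp lat -571.0432305019572 head guess lat -569.1858048770365
```

>>> jog_arm(
  commands=[
    [-1,[-0.007,-0.011,0.1],[0,0,0]],
    [-1,[0,0,0.15],[0,0,0]],
    [-1,[0,0,0.1],[0,0,0]],
    [-1,[0,0,0.03],[0,0,0]],
    [-1,[0,0,0.03],[0,0,0]],
    [-1,[0,0,0],[0,0,0]],
  ],
)

```text
t: 7.3
ee_pos: [560.5, 189.9, 135.3]
orientation: [-1.928, -2.48, 0.001]
ft_force: [0.1, -0.3, -1.0]
width: 13.6
grasp_force: 30.0
```

>>> jog_arm(
  commands=[
    [-1,[0,0,0.03],[0,0,0]],
    [-1,[0,0,0.03],[0,0,0]],
    [-1,[0,0,0],[0,0,0]],
  ],
)

```text
t: 7.6
ee_pos: [560.5, 189.9, 129.5]
orientation: [-1.928, -2.48, 0.0]
ft_force: [-0.2, 1.2, -2.0]
width: 13.7
grasp_force: 30.0
```

>>> jog_arm(
  commands=[
    [-1,[0,0,0.02],[0,0,0]],
    [-1,[0,0,0.02],[0,0,0]],
    [-1,[0,0,0],[0,0,0]],
  ],
)

```text
t: 7.9
ee_pos: [560.4, 189.9, 125.5]
orientation: [-1.928, -2.48, 0.001]
ft_force: [-1.0, -0.5, -1.2]
width: 14.0
grasp_force: 30.0
```

>>> jog_arm(
  commands=[
    [-1,[0,0,0.015],[0,0,0]],
    [-1,[0,0,0.01],[0,0,0]],
    [-1,[0,0,0],[0,0,0]],
  ],
)

```text
t: 8.2
ee_pos: [560.5, 189.9, 123.1]
orientation: [-1.928, -2.48, 0.0]
ft_force: [0.1, -0.2, -1.4]
width: 14.2
grasp_force: 30.0
```

>>> jog_arm(
  commands=[
    [-1,[0,0,0],[0,0,-0.12]],
    [-1,[0,0,0],[0,0,-0.12]],
    [-1,[0,0,0],[0,0,-0.12]],
    [-1,[0,0,0],[0,0,-0.12]],
    [-1,[0,0,0],[0,0,0]],
  ],
)

```text
t: 8.7
ee_pos: [560.7, 190.1, 123.4]
orientation: [1.429, 2.798, 0.001]
ft_force: [0.5, 1.3, 0.2]
width: 14.1
grasp_force: 30.0
```

```bash
python3 - <<'E'
from workcell import *
o=get_obs();print(o["moment"],o["ft_force"])
E
```

```text
[0.05302029 0.01216894 0.01182589] [0.47659289 1.26224759 0.20176208]
```

>>> jog_arm(
  commands=[
    [-1,[0,0,0],[0,0,-0.14]],
    [-1,[0,0,0],[0,0,-0.14]],
    [-1,[0,0,0],[0,0,-0.14]],
    [-1,[0,0,0],[0,0,-0.14]],
    [-1,[0,0,0],[0,0,-0.14]],
    [-1,[0,0,0],[0,0,-0.14]],
  ],
)

```text
t: 9.3
ee_pos: [560.4, 190.0, 123.4]
orientation: [-0.444, -3.11, 0.0]
ft_force: [-0.9, 0.0, 0.2]
width: 13.7
grasp_force: 30.0
```

>>> jog_arm(
  commands=[
    [-1,[0,0,0],[0,0,-0.14]],
    [-1,[0,0,0],[0,0,-0.14]],
    [-1,[0,0,0],[0,0,-0.14]],
    [-1,[0,0,0],[0,0,-0.14]],
    [-1,[0,0,0],[0,0,-0.14]],
    [-1,[0,0,0],[0,0,-0.14]],
    [-1,[0,0,0],[0,0,0]],
  ],
)

```text
t: 10.0
ee_pos: [560.2, 189.7, 123.3]
orientation: [0.583, -3.086, 0.0]
ft_force: [-1.1, -1.2, 0.8]
width: 13.5
grasp_force: 30.0
```

```bash
python3 - <<'E'
from workcell import *
import cv2,pickle
from h import *
np.set_printoptions(precision=2,suppress=True)
o=get_obs();s=get_image("scene");e=get_image("side");print(o["moment"],o["ft_force"],tool(o))
c=lambda im,u,v:cv2.resize(im[v-50:v+50,u-40:u+40],None,fx=5,fy=5,interpolation=cv2.INTER_CUBIC)
cv2.imwrite("pics/c4.png",np.hstack([c(s["image"],330,225),c(e["image"],325,220)]))
E
```

```text
[-0.16  0.44  0.06] [-1.06 -1.2   0.82] [[ -0.93  -0.36  -0.   560.21]
 [ -0.36   0.93  -0.   189.73]
 [  0.    -0.    -1.   123.31]
 [  0.     0.     0.     1.  ]]
```

View pics/c4.png

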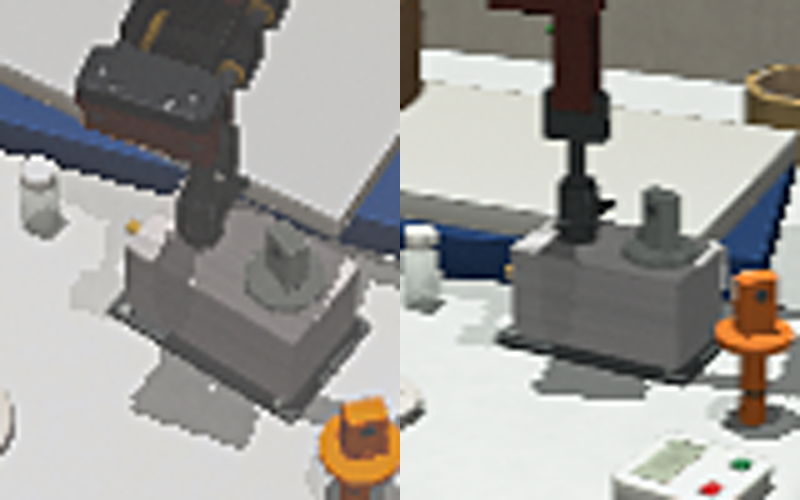

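Scene crop: the tab is no longer over the flange, which is at about (285,285) in the crop. Side crop: the key is upright on the head, with the tab pointing away at (608,205). I ease the turn back a little, lift the key off and carry it back above the stand.

>>> jog_arm(
  commands=[
    [-1,[0,0,0],[0,0,0.09]],
    [-1,[0,0,-0.05],[0,0,0]],
    [-1,[0,0,-0.15],[0,0,0]],
    [-1,[0,0,-0.2],[0,0,0]],
    [-1,[0,0,-0.2],[0,0,0]],
    [-1,[0,0,0],[0,0,0]],
  ],
)

```text
t: 10.7
ee_pos: [563.1, 190.9, 187.2]
orientation: [-0.475, 3.098, 0.002]
ft_force: [-0.3, 0.6, -0.9]
width: 13.6
grasp_force: 30.0
```

>>> jog_arm(
  commands=[
    [-1,[0.043,0.434,0],[0,0,0]],
    [-1,[0.043,0.434,0],[0,0,0]],
    [-1,[0.043,0.434,0],[0,0,0]],
    [-1,[0.043,0.434,0],[0,0,0]],
    [-1,[0.043,0.434,0],[0,0,0]],
    [-1,[0.043,0.434,0],[0,0,0]],
    [-1,[0,0,0],[0,0,0]],
    [-1,[0,0,0],[0,0,0]],
  ],
)

```text
t: 11.5
ee_pos: [457.4, 431.3, 182.8]
orientation: [0.479, -3.105, 0.001]
ft_force: [0.3, -0.9, -0.6]
width: 13.5
grasp_force: 30.0
```

```bash
python3 - <<'E'
from workcell import *
import pickle
from h import *
np.set_printoptions(precision=2,suppress=True)
o=get_obs();s=get_image("scene");e=get_image("side");print(o["moment"],o["ft_force"],tool(o))
W=cloud(s)
k=(np.abs(W[...,2]-8)<4)&(np.hypot(W[...,0]-460,W[...,1]-431)<40)
k&=~((s["image"].max(2)>0)&(np.abs(W[...,2]-8)>3.2))
p=W[k];print("stand",len(p),p.mean(0),cv2.minEnclosingCircle(p[:,:2].astype(np.float32)))
k=(W[...,2]>14)&(W[...,2]<30)&(np.hypot(W[...,0]-460,W[...,1]-431)<20);print("peg",k.sum(),W[k].mean(0))
# tab
k=(W[...,2]>70)&(W[...,2]<78)&(np.hypot(W[...,0]-560,W[...,1]-189)<45)&(W[...,0]>535);p=W[k]
q=p[np.hypot(p[:,0]-560,p[:,1]-189.5)>16];d=q.mean(0)-[560,189.5,0];print("tab",len(q),np.degrees(np.arctan2(d[1],d[0])),np.hypot(d[0],d[1]))
E
```

```text
[-0.05  0.03  0.03] [ 0.34 -0.92 -0.63] [[ -0.95  -0.3   -0.   457.36]
 [ -0.3    0.95  -0.   431.32]
 [  0.    -0.    -1.   182.78]
 [  0.     0.     0.     1.  ]]
stand 356 [457.8  431.74   7.37] ((456.4439392089844, 431.00531005859375), 32.65666580200195)
peg 12 [458.5  431.46  18.52]
tab 29 -86.97194576108089 26.13715675417594
```

>>> jog_arm(
  commands=[
    [-1,[-0.022,-0.002,0],[0,0,0]],
    [-1,[0,0,0.4],[0,0,0]],
    [-1,[0,0,0.4],[0,0,0]],
    [-1,[0,0,0.2],[0,0,0]],
    [-1,[0,0,0.05],[0,0,0]],
    [-1,[0,0,0],[0,0,0]],
    [-1,[0,0,0],[0,0,0]],
  ],
)

```text
t: 12.3
ee_pos: [461.4, 431.6, 79.7]
orientation: [-0.474, 3.104, 0.002]
ft_force: [-0.8, -0.4, -0.9]
width: 13.5
grasp_force: 30.0
```

>>> jog_arm(
  commands=[
    [-1,[0.015,0.005,0],[0,0,0]],
    [-1,[0,0,0.05],[0,0,0]],
    [-1,[0,0,0.05],[0,0,0]],
    [-1,[0,0,0],[0,0,0]],
  ],
)

```text
t: 12.7
ee_pos: [458.2, 430.9, 67.7]
orientation: [0.476, -3.105, 0.001]
ft_force: [0.2, 0.8, -1.5]
width: 13.6
grasp_force: 30.0
```

>>> jog_arm(
  commands=[
    [-1,[0,0,0.05],[0,0,0]],
    [-1,[0,0,0.03],[0,0,0]],
    [-1,[0,0,0.02],[0,0,0]],
    [-1,[0,0,0],[0,0,0]],
  ],
)

```text
t: 13.1
ee_pos: [458.4, 431.0, 57.8]
orientation: [0.476, -3.105, 0.001]
ft_force: [0.5, 0.7, -1.6]
width: 13.4
grasp_force: 30.0
```

>>> jog_arm(
  commands=[
    [-1,[0,0,0.01],[0,0,0]],
    [-1,[0,0,0],[0,0,0]],
  ],
)

```text
t: 13.3
ee_pos: [458.6, 431.3, 57.2]
orientation: [0.476, -3.105, 0.0]
ft_force: [-0.4, -0.4, -0.8]
width: 13.5
grasp_force: 30.0
```

>>> jog_arm(
  commands=[
    [-1,[0,0,0.007],[0,0,0]],
    [-1,[0,0,0],[0,0,0]],
    [-1,[0,0,0],[0,0,0]],
  ],
)

```text
t: 13.6
ee_pos: [458.7, 431.3, 56.7]
orientation: [-0.476, 3.105, 0.0]
ft_force: [-0.4, 0.1, -0.7]
width: 13.5
grasp_force: 30.0
```

Back at the grasp height; open and rise gently.

>>> jog_arm(
  commands=[
    [-0.6,[0,0,0],[0,0,0]],
    [-0.4,[0,0,0],[0,0,0]],
    [-0.1,[0,0,0],[0,0,0]],
    [0,[0,0,0],[0,0,0]],
    [0.2,[0,0,0],[0,0,0]],
    [0.2,[0,0,-0.15],[0,0,0]],
    [0.2,[0,0,-0.4],[0,0,0]],
    [0.2,[0,0,-0.4],[0,0,0]],
    [0.2,[0,0,-0.3],[0,0,0]],
    [0.2,[0,0,0],[0,0,0]],
  ],
)

```text
t: 14.6
ee_pos: [461.1, 433.4, 187.8]
orientation: [-0.475, 3.098, 0.008]
ft_force: [0.4, 0.1, 0.2]
width: 52.7
grasp_force: 0.0
```

>>> jog_arm(
  commands=[
    [0.2,[0,0,-0.1],[0,0,0.17]],
    [0.2,[0,0,-0.1],[0,0,0.17]],
    [0.2,[0,0,-0.1],[0,0,0.17]],
    [0.2,[0,0,-0.1],[0,0,0.17]],
    [0.2,[-0.253,-0.333,0],[0,0,0]],
    [0.2,[-0.253,-0.333,0],[0,0,0]],
    [0.2,[-0.253,-0.333,0],[0,0,0]],
    [0.2,[-0.253,-0.333,0],[0,0,0]],
    [0.2,[-0.253,-0.333,0],[0,0,0]],
    [0.2,[-0.253,-0.333,0],[0,0,0]],
  ],
)

```text
t: 15.6
ee_pos: [560.9, 200.3, 221.4]
orientation: [-0.36, -3.12, 0.0]
ft_force: [0.2, 0.3, 0.1]
width: 52.7
grasp_force: 0.0
```

>>> jog_arm(
  commands=[
    [0.2,[-0.253,-0.333,0],[0,0,0]],
    [0.2,[0,0,0],[0,0,0]],
    [0.2,[0,0,0],[0,0,0]],
    [0.2,[0,0,0],[0,0,0]],
  ],
)

```text
t: 16.0
ee_pos: [577.3, 164.6, 221.4]
orientation: [-0.36, -3.12, -0.0]
ft_force: [0.2, 0.3, -0.3]
width: 53.0
grasp_force: 0.0
```

```bash
python3 - <<'E'
from workcell import *
import cv2,pickle
from h import *
np.set_printoptions(precision=2,suppress=True)
o=get_obs();g=get_image("wrist");s=get_image("scene");pickle.dump((o,g,s),open("d3.pkl","wb"))
print(tool(o),o["t"]);cv2.imwrite("pics/w2.png",g["image"])
W,D,c=wcloud(g,o)
def reg(n,W,c,rad,z0,z1):
    p=W[(W[...,2]>z0)&(W[...,2]<z1)&(np.hypot(W[...,0]-c[0],W[...,1]-c[1])<rad)]
    r=cv2.minAreaRect(p[:,:2].astype(np.float32));print(n,len(p),p.mean(0),r)
rod=(505,183);scr=(560.5,189.7)
for n,w in(("wrist",W),("scene",cloud(s))):
    print(n);reg("tang",w,rod,16,98,107);reg("flange",w,rod,26,66.5,70);reg("ptop",w,(533,186),70,60,64.5);reg("head",w,scr,12,83,92);reg("key",w,(460,431),30,83,93)
    p=w[(w[...,2]>70)&(w[...,2]<78)&(np.hypot(w[...,0]-scr[0],w[...,1]-scr[1])<45)&(w[...,0]>535)]
    q=p[np.hypot(p[:,0]-560.5,p[:,1]-189.5)>16];d=q.mean(0)-[560.5,189.5,0];print("tab",len(q),np.degrees(np.arctan2(d[1],d[0])))
E
```

```text
[[ -0.97   0.23  -0.   577.3 ]
 [  0.23   0.97   0.   164.59]
 [  0.    -0.    -1.   221.36]
 [  0.     0.     0.     1.  ]] 16.0
wrist
tang 289 [506.44 182.62 102.41] ((505.5469970703125, 182.80087280273438), (12.772979736328125, 21.856204986572266), 76.93115234375)
flange 917 [506.05 182.79  68.51] ((505.8240661621094, 182.88491821289062), (42.36378479003906, 41.80686950683594), 77.13192749023438)
ptop 3647 [537.01 187.99  62.57] ((534.19873046875, 186.0445556640625), (111.06755828857422, 65.03392028808594), 6.67035436630249)
head 109 [560.02 189.11  86.85] ((560.2969970703125, 189.1549530029297), (11.573973655700684, 11.347783088684082), 1.1720845699310303)
key 328 [460.44 428.8   87.52] ((459.95367431640625, 430.4954833984375), (40.123897552490234, 15.236184120178223), 16.8185977935791)
tab 279 -82.89297113215277
scene
tang 38 [503.61 184.38 100.92] ((504.7549743652344, 183.4883575439453), (13.957001686096191, 22.232601165771484), 75.00776672363281)
flange 63 [501.22 187.51  67.96] ((503.6042785644531, 186.70631408691406), (42.70824432373047, 40.08565902709961), 40.03498077392578)
ptop 336 [532.68 192.56  61.81] ((531.4254760742188, 186.662841796875), (111.76231384277344, 66.3970718383789), 6.044576644897461)
head 9 [558.33 190.7   86.99] ((558.041015625, 190.13900756835938), (6.978673458099365, 8.599928855895996), 2.953615665435791)
key 92 [457.59 431.43  86.26] ((457.9639892578125, 431.1236572265625), (39.64287185668945, 14.346457481384277), 21.23711585998535)
tab 29 -87.94429872226587
```

View pics/w2.png

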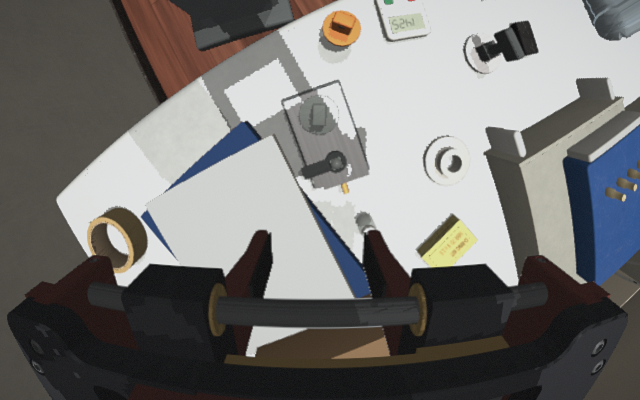

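The wrist view shows the key back upright on its stand (500,45), the tab at (320,160 pump) swung off the flange, and the tang at (318,112). Bystanders are untouched. The rod axis measures (505.7,183), consistent with the bore from the pump frame. I go to the tang.

>>> jog_arm(
  commands=[
    [0.2,[0.37,0.008,0],[0,0,0]],
    [0.2,[0.37,0.008,0],[0,0,0]],
    [0.2,[0,0,0],[0,0,0]],
    [0.2,[0,0,0.4],[0,0,0]],
    [0.2,[0,0,0.4],[0,0,0]],
    [0.2,[0,0,0.35],[0,0,0]],
    [0.2,[0,0,0.15],[0,0,0]],
    [0.2,[0,0,0.1],[0,0,0]],
    [0.2,[0,0,0],[0,0,0]],
    [0.2,[0,0,0],[0,0,0]],
  ],
)

```text
t: 17.1
ee_pos: [507.0, 182.8, 82.2]
orientation: [0.36, 3.12, 0.001]
ft_force: [0.7, 1.0, 0.2]
width: 52.3
grasp_force: 0.0
```

>>> jog_arm(
  commands=[
    [0.2,[0.012,0.001,0.04],[0,0,0]],
    [0.2,[0,0,0.04],[0,0,0]],
    [0.2,[0,0,0],[0,0,0]],
    [0.2,[0,0,0],[0,0,0]],
  ],
)

```text
t: 17.5
ee_pos: [505.1, 182.7, 73.7]
orientation: [0.361, 3.121, 0.0]
ft_force: [0.6, -0.3, 0.7]
width: 52.7
grasp_force: 0.0
```

>>> jog_arm(
  commands=[
    [-0.2,[0,0,0],[0,0,0]],
    [-0.4,[0,0,0],[0,0,0]],
    [-0.5,[0,0,0],[0,0,0]],
    [-0.55,[0,0,0],[0,0,0]],
    [-0.6,[0,0,0],[0,0,0]],
    [-0.65,[0,0,0],[0,0,0]],
    [-0.7,[0,0,0],[0,0,0]],
    [-1,[0,0,0],[0,0,0]],
    [-1,[0,0,0],[0,0,0]],
    [-1,[0,0,0],[0,0,0]],
  ],
)

```text
t: 18.5
ee_pos: [505.1, 182.7, 73.6]
orientation: [0.361, 3.121, 0.0]
ft_force: [-0.6, 1.3, -0.0]
width: 13.6
grasp_force: 30.0
```

```bash
python3 - <<'E'
from workcell import *
o=get_obs();print(o["moment"],o["ft_force"],o["ee_pos"],o["width"],o["grasp_force"])
E
```

```text
[ 0.2025324   0.01049245 -0.01323178] [-0.59495938  1.33822791 -0.01734103] [505.13560162 182.71335706  73.5835682 ] 13.561614669993029 29.991772770881653
```

>>> jog_arm(
  commands=[
    [-1,[0,0,-0.02],[0,0,0]],
    [-1,[0,0,-0.02],[0,0,0]],
    [-1,[0,0,-0.02],[0,0,0]],
    [-1,[0,0,0],[0,0,0]],
  ],
)

```text
t: 18.9
ee_pos: [505.2, 182.7, 79.9]
orientation: [0.361, 3.12, 0.0]
ft_force: [-0.3, -0.2, -1.6]
width: 13.1
grasp_force: 30.0
```

```bash
python3 - <<'E'
from workcell import *
o=get_obs();print(o["moment"],o["ft_force"],o["ee_pos"],o["width"],o["grasp_force"])
E
```

```text
[ 0.02292072  0.01300172 -0.03592358] [-0.33808173 -0.16438733 -1.57125028] [505.24646644 182.68897935  79.87545218] 13.056013776518636 29.991192519664764
```

>>> jog_arm(
  commands=[
    [-1,[0,0,-0.02],[0,0,0]],
    [-1,[0,0,-0.03],[0,0,0]],
    [-1,[0,0,-0.03],[0,0,0]],
    [-1,[0,0,-0.03],[0,0,0]],
    [-1,[0,0,-0.03],[0,0,0]],
    [-1,[0,0,-0.03],[0,0,0]],
    [-1,[0,0,-0.03],[0,0,0]],
    [-1,[0,0,-0.02],[0,0,0]],
    [-1,[0,0,-0.01],[0,0,0]],
    [-1,[0,0,0],[0,0,0]],
  ],
)

```text
t: 19.9
ee_pos: [505.2, 182.7, 102.7]
orientation: [0.361, 3.121, 0.0]
ft_force: [1.0, 0.4, -1.9]
width: 13.3
grasp_force: 30.0
```

>>> jog_arm(
  commands=[
    [-1,[0,0,0],[0,0,0]],
    [-1,[0,0,0],[0,0,0]],
  ],
)

```text
t: 20.1
ee_pos: [505.0, 182.6, 102.4]
orientation: [-0.361, -3.121, 0.0]
ft_force: [-0.2, 0.1, -1.5]
width: 13.5
grasp_force: 30.0
```

```bash
python3 - <<'E'
from workcell import *
import cv2
from h import *
o=get_obs();print(o["moment"],o["ft_force"],o["ee_pos"],o["width"])
s=get_image("scene");e=get_image("side")
for q in(s,e):
    W=cloud(q);m=np.hypot(W[...,0]-505.5,W[...,1]-183)<24
    p=W[m&(W[...,2]>88)&(W[...,2]<106)];print(len(p),np.percentile(p[:,2],[5,50,75,90,97]))
c=lambda im,u,v:cv2.resize(im[v-32:v+32,u-25:u+25],None,fx=8,fy=8,interpolation=cv2.INTER_CUBIC)
us,ue=[pix(q,[505.5,183,70]).astype(int) for q in(s,e)]
cv2.imwrite("pics/c5.png",np.hstack([c(s["image"],*us),c(e["image"],*ue)]))
E
```

```text
[ 0.00786521 -0.02178755  0.0020735 ] [-0.20381911  0.13758355 -1.49086306] [505.00091873 182.63572988 102.4423717 ] 13.49656911120223
136 [ 92.05150518  95.62275647  97.51897289  99.19447319 104.50072852]
81 [ 93.33696763  97.78638953  98.88212616 102.38943975 104.72733457]
```

View pics/c5.png

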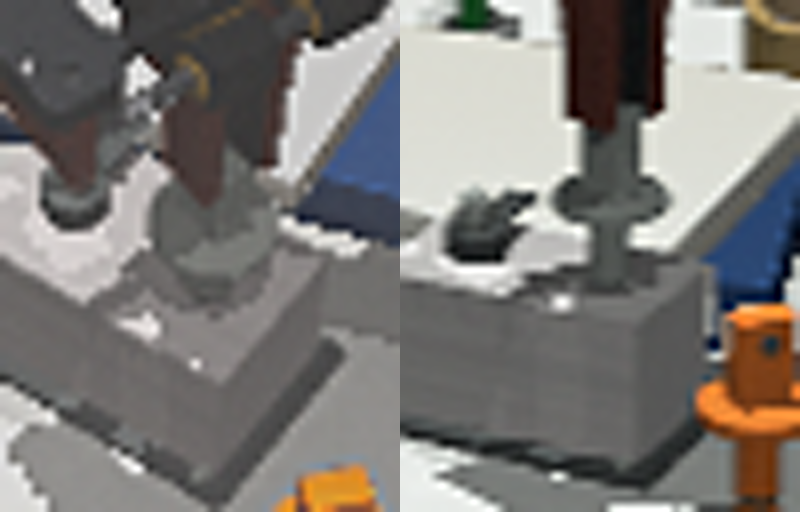

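The side crop shows the rod held vertically at (608,200), drawn about 29 mm, with the shaft entering the bore and the tab clear. One more millimetre.

>>> jog_arm(
  commands=[
    [-1,[0,0,-0.01],[0,0,0]],
    [-1,[0,0,0],[0,0,0]],
    [-1,[0,0,0],[0,0,0]],
    [-1,[0,0,0],[0,0,0]],
    [-1,[0,0,0],[0,0,0]],
  ],
)

```text
t: 20.7
ee_pos: [505.1, 182.7, 103.6]
orientation: [-0.361, -3.121, 0.0]
ft_force: [0.3, -0.5, -1.9]
width: 13.5
grasp_force: 30.0
```

```bash
python3 - <<'E'
from workcell import *
from h import *
o=get_obs();print(o["ft_force"],o["ee_pos"],o["width"])
W=cloud(get_image("scene"));p=W[(W[...,2]>83)&(W[...,2]<93)&(np.hypot(W[...,0]-459,W[...,1]-431)<30)]
print("key",len(p),p.mean(0))
W=cloud(get_image("side"));m=np.hypot(W[...,0]-505.5,W[...,1]-183)<24
p=W[m&(W[...,2]>88)&(W[...,2]<106)];print(np.percentile(p[:,2],[5,50,75]))
E
```

```text
[ 0.28592667 -0.54422808 -1.93757881] [505.05992319 182.69235178 103.55937697] 13.529944269517284
key 94 [457.05225084 431.69539604  86.84873054]
[ 93.5737042   98.86046965 100.53506897]
```

```bash
python3 -c "
from workcell import *
print(close_job())"
```

```text
the job is handed in; nothing more can be done
None
```

Job handed in at about 21 s: retainer turned roughly a quarter turn with the key (to about 1.5 rad), key back upright on its stand, and the rod drawn up 30 mm so its groove should be level with the block's top face, still held; the 30 mm is from the arm's own position reading, since the groove itself was never visible in the images.

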